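# Clamp the glued trivet halves and hold the pressure

### The arm

A 6-joint arm with a two-finger parallel gripper is mounted at the origin on a cart in front of the work surface, level with it; the furniture and walls round the work are solid. World frame = base frame: x ahead of the robot, y to its left, z up, the work surface at z = 0. Lengths are in mm, angles in degrees, forces in N, time in s.
With the tool pointing down it reaches from about 350 to 850 mm from the base axis. Payload 8.1 kg.
Tool frame: the origin (TCP) lies midway between the tips of the shut fingers; the grasp point (between the pads) lies grip_depth behind it (grip_depth is the distance from the TCP to the grasp point, in mm); z points along the fingers, y is the line along which they close (so a half turn about z gives the same grasp; the last joint's range is limited). The gripper opens to 85 mm and grips with 20 to 120 N. Pads are 22 mm wide; open, the fingers measure 114 mm over their backs; the gripper's body (76 mm by 85 mm) begins 54 mm behind the grasp point. The pads swing forward as they close: fully open they stand 13 mm farther back than shut.
Start: joints at [-74.851, 7.471, 85.268, -0, 87.261, -4.893], TCP at [205.646, -563.662, 231.292] pointing down, gripper open.
Joint ranges: [-169.43, 169.43], [-51.17, 129.36], [1.28, 143.12], [-76.62, 256.62], [0, 156.53], [-152.29, 152.29]. Speed limits (degrees/s): [136.94, 136.94, 159.86, 180, 180, 180].

### API

Orientations are given as [roll, pitch, yaw] about the fixed x, y, z axes, in that order (R = Rz(yaw) Ry(pitch) Rx(roll)).
In Python, from bench import sense, snapshot, hand_in, grip_depth gives the robot as it stands. The module is installed in compiled form; this text tells all that it offers.
- The arm moves only by the tool apply_moves, never from a script. Its argument "series" is text: rows parted by semicolons, each of 5 numbers parted by spaces: the shift along the tool's x, y, z each as a share of 0.3 m, from -1 to 1, then the turn about the tool's z as a share of 2 rad, from -1 to 1, then the gripper's target within -1 to 1 (shut at 1, half-way at 0, fully open at -1). In form: tx ty tz twist gripper; .... A call has 1 to 5 rows; each row shifts and turns the commanded pose from where the row before left it, along the tool's axes as they then stand; what a row does not reach is not made up. A row lasts 1/12 s, in which the tool goes at most 41.7 mm and 7.16 degrees, less where a joint would pass 70% of its speed; a pose out of reach is approached as far as the arm can. A call with a number of a shift or a turn outside -1 to 1 is refused whole. A call with a gripper value outside its range is refused whole. The fingers move at their own pace and stop on an object; "squeeze" is the grip in N (left out, the last holds). Time passes only in rows, so rows that do not move let the fingers close. It gives the time, the measured TCP pose, the force, the opening and the grip force at its end, in the units of the state.
- sense(): the state, without advancing time (a new reading comes with each control period).
- snapshot(name): name is "scene" or "top"; returns a dict with "frame" (480x640x3 uint8, blue, green, red), "depth" (480x640 float32, mm along the optical axis (not along the pixel's ray), 0 where there is no reading), "intrinsics" (3x3 intrinsics, pixels), "extrinsics" (4x4, takes a point from camera to world coordinates). Camera axes: x right, y down, z forward; pixel columns grow to the right and rows downward; lengths in mm; the calibration is good to about 2 mm. A picture is of the moment at which its call begins.
- hand_in(): hands the job in; it is judged then, once.
The state is a dict: "time": time; "joint_pos": joint angles; "qd": joint speeds; "joint_efforts": joint torques, N m; "tool_pos": TCP position; "tcp_rot": TCP orientation; "ft_force": force on the tool from outside, world axes, zero at the start; "wrist_torque": the same for the moment, N m; "finger_gap": finger opening in mm; "grip_force": force on a finger pad.
Only numpy, scipy, OpenCV 4.12 (cv2) and the standard library are available. Lean on these libraries where they do the work, as an engineer would, in place of code of your own. Each camera call takes 0.05 s, during which the arm holds its last target. There are 200 camera calls.

### The job

The two halves of the small wooden trivet in the ratchet clamp have just been glued. Pump the clamp with its orange trigger (squeeze it towards the fixed blue grip, let it spring all the way back, squeeze again) until the rubber jaw has pushed the halves together against the end stop, then keep the trigger squeezed between your fingers so that the sprung jaw face is pressed in about halfway and the glue joint stays firmly closed; never press it right in, which would crush the soft wood. Move the halves and the jaw with the trigger only, leave the shakers and the coffee pod alone, and finish while still holding the trigger and grip squeezed: do not let go.

Things in the scene. Friction and masses are not known exactly. Their poses are not given: they have to be found in the camera images.
- clamp: Ratchet clamp, 0.8 kg in all, standing loose on the worktop (slides at about 5 N, so it centres itself in the fingers). Origin: underside, below the rod. +y: way the jaw moves; -x: where grip and trigger stick out. Base x -55 to 55, y -100 to 165 mm; bed top z 24, housing top z 66. Grip: upright plate, x -136 to -40, y -74 to -58, z 28 to 66; free space all round it at x < -62
- trigger_grip (a point): Point on the outer (+y) face of the orange trigger, level with the grip point, where the other finger goes. Trigger: lever 12 mm thick, z 30 to 64 mm, sticking out to -x from its vertical pivot at x -42, y -30 in the clamp's frame, 60 mm from this point. Over grip and trigger: 62 mm released, 38 mm fully squeezed
- trigger (a joint): 0 released (sprung: 2 N at the trigger point, 4 N squeezed), 0.4 rad fully squeezed, 24 mm at the trigger point. A full squeeze moves the rod on by two 4 mm teeth (8 mm, the first up to 10), 25 mm per rad once a tooth is caught; releasing leaves the rod where it is. Jaw force on the wood = about 2.4 x (finger force - spring) - 4 N
- rod (a joint): Travel of the toothed steel rod (0 to 0.06 m) that carries the jaw, towards the end stop along the clamp's +y. Friction 4 N holds it when the trigger is released; a jaw force above that pushes it back then, so the trigger has to be held. Starts at 0 to 0.008
- pad_face (a point): Centre of the front of the black rubber jaw face (44 mm wide, 36 mm high) on the rod's end. It is carried on a spring with a red stem behind it
- pad (a joint): How far the sprung jaw face is pressed in: 0 free, 0.009 m fully in; 2.5 N per mm. About halfway (0.0032 to 0.0068 m, 8 to 17 N) is the right clamping force; beyond 0.0084 m (21 N) the wood is crushed
- half_near: Trivet half next to the jaw: loose light wooden slab 88 (x) x 45 (y) x 22 (z) mm, 60 g, lying on the bed; origin at the centre of its underside; its axes roughly those of the clamp; glued edge at +y
- half_far: Trivet half next to the end stop: same slab, glued edge at -y, its other edge a few mm from the stop. When the joint is closed the origins are 45 mm apart
- anvil_face (a point): Middle of the face of the fixed blue end stop that faces the jaw, y 145 mm in the clamp's frame. With the halves closed up against it the jaw face is at y 55 mm
- pepper_shaker: Glass shaker with grey cap, 44 mm across, 90 mm high, standing beyond the end stop; origin under its centre; leave alone
- salt_shaker: Same kind of shaker, standing behind the rear end of the clamp; leave alone
- coffee_pod: Red and white coffee pod, 53 mm across, 34 mm high, on the robot's side of the trivet; leave alone
- fixed_grip: Fixed blue grip of the clamp with black ribs; the body's origin and axes are those of the clamp. One finger goes on its outer (-y) face, at (-102, -74, 47) mm in this frame; fingers close along y
Mind the look-alikes: they are no part of the job. Leave any purple or turquoise look-alike of the half_near alone.

How it is judged:
By the outcome, as a careful person would: the job done as asked, in the order asked, and still so for the second after the job is handed in, while the arm keeps its last pose, push and grip.
It also fails if it takes over 48 s, if anything falls off the work surface, if the arm or the gripper's body presses on something with over 40 N, if the wrist force passes 120 N, or if a joint passes its speed limit or range.

## Working session

There is one attempt and no reset: what is moved stays moved. The work goes in short steps, Python scripts to look and compute and a tool call to move; the robot and the scene stay as the last step left them, time stands still between calls to the robot, and variables do not carry over. Pictures are saved under pics/ and viewed, at most 10 in all, crops included, and the job is handed in when it is done.

Besides the shell and the picture viewer there is one more tool, called after "Call:" by a JSON object that holds its "fn" and its "kwargs", one argument or row to a line. apply_moves: Moves the arm, as the interface text tells. Its arguments: {"type":"object","properties":{"series":{"type":"string"},"squeeze":{"type":"number"}},"required":["series"]}

```bash
mkdir -p pics; python3 - <<'E'
from bench import *
import cv2,numpy as np
print(grip_depth if not callable(grip_depth) else grip_depth()); print(sense())
for n in("scene","top"):
    s=snapshot(n); cv2.imwrite(f"pics/{n}0.png",s["frame"]); np.savez(f"{n}0.npz",**s); print(n,s["intrinsics"].tolist(),s["extrinsics"].round(3).tolist())
E
```

```text
18.700000000000003
{'time': 0.0, 'joint_pos': array([-7.48508808e+01,  7.51526262e+00,  8.53275324e+01, -2.54157710e-04,
        8.72582922e+01, -4.89287915e+00]), 'qd': array([ 0.04798195,  0.10713708, -0.04406944, -0.03959964,  0.07356865,
        0.01203888]), 'joint_efforts': array([ 1.69908370e-03, -5.69395530e+01, -5.00547123e+01, -7.07094432e-05,
        1.47752592e-02, -3.62220180e-05]), 'tool_pos': array([ 205.51153174, -563.15853999,  230.25952258]), 'tcp_rot': array([-1.79899260e+02, -8.36911715e-03,  2.00420033e+01]), 'ft_force': array([0.06681381, 0.52802205, 0.32500839]), 'wrist_torque': array([-0.00448676, -0.00508845,  0.02334157]), 'grip_force': 0.0, 'finger_gap': 85.19406965896289}
scene [[480.8244360582812, 0.0, 317.7113174634446], [0.0, 480.8244360582812, 231.96153692932725], [0.0, 0.0, 1.0]] [[0.685, -0.436, 0.584, 138.292], [-0.728, -0.424, 0.538, -432.515], [0.013, -0.794, -0.608, 569.977], [0.0, 0.0, 0.0, 1.0]]
top [[604.0344841365719, 0.0, 325.03319427918103], [0.0, 604.0344841365719, 239.19014783562264], [0.0, 0.0, 1.0]] [[0.006, -0.984, 0.177, 437.712], [-1.0, -0.007, -0.005, 4.143], [0.006, -0.177, -0.984, 1090.028], [0.0, 0.0, 0.0, 1.0]]
```

View pics/top0.png

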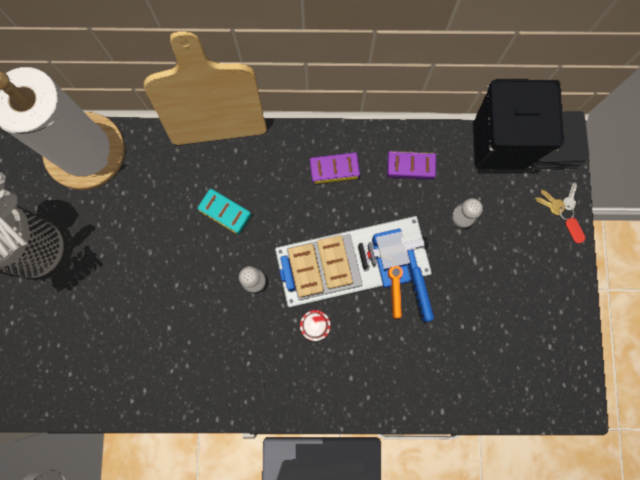

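View pics/scene0.png

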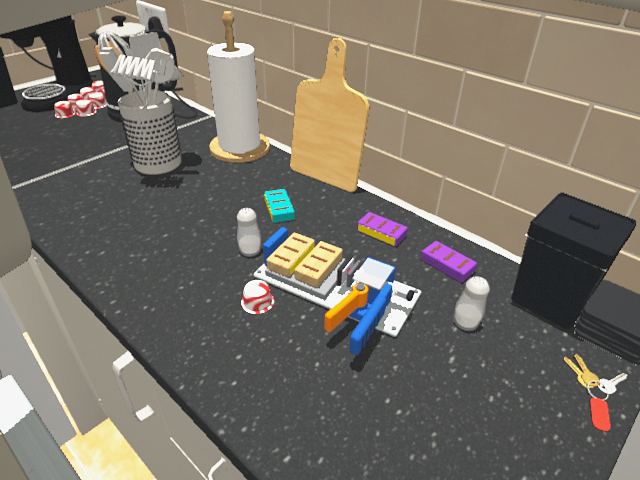

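The top view shows the grip at about (422,290), the trigger at (397,295), the jaw at (365,256), the halves at (335,262) and (305,270), and the end stop at (287,273). The scene view agrees with this. Next I'll measure the pose.

```bash
cat > h.py <<'E'
import cv2,numpy as np
from bench import *
def cloud(s):
    K,T,d=s["intrinsics"],s["extrinsics"],s["depth"]
    v,u=np.mgrid[:480,:640]
    p=np.stack([(u-K[0,2])/K[0,0]*d,(v-K[1,2])/K[1,1]*d,d],-1)
    return p@T[:3,:3].T+T[:3,3]
def masks(s):
    hsv=cv2.cvtColor(s["frame"],cv2.COLOR_BGR2HSV).astype(int); H,S,V=hsv[...,0],hsv[...,1],hsv[...,2]
    return {"blue":(H>98)&(H<120)&(S>150)&(V>70),"orange":(H>4)&(H<16)&(S>190)&(V>120)}
def rect(P):
    (c,sz,a)=cv2.minAreaRect(P[:,:2].astype(np.float32))
    b=cv2.boxPoints((c,sz,a)); e=max([b[1]-b[0],b[2]-b[1]],key=np.linalg.norm)
    ang=np.degrees(np.arctan2(e[1],e[0])); ang=(ang+90)%180-90
    return np.round(c,1),np.round(sz,1),round(ang,2)
def rays(s,m,z):
    K,T=s["intrinsics"],s["extrinsics"]; v,u=np.nonzero(m)
    r=np.stack([(u-K[0,2])/K[0,0],(v-K[1,2])/K[1,1],np.ones(len(u))],-1)@T[:3,:3].T
    o=T[:3,3]; return o+r*((z-o[2])/r[:,2])[:,None]
E
python3 - <<'E'
from h import *
for n in("top","scene"):
    s=dict(np.load(n+"0.npz")); C=cloud(s); M=masks(s)
    for k in M:
        nl,L,st,_=cv2.connectedComponentsWithStats(M[k].astype(np.uint8))
        for i in range(1,nl):
            if st[i,4]<60: continue
            m=L==i; P=C[m]; z=P[:,2]
            if not (300<np.median(P[:,0])<700): continue
            tm=m&(abs(C[...,2]-(66 if k=="blue" else 64))<5)
            print(n,k,st[i],"z",np.percentile(z,[5,50,95]).round(1), "top rect", rect(C[tm]) if tm.sum()>10 else None, tm.sum())
    # base plate: z 15..30 bright
    g=s["frame"].min(-1)>120
    m=g&(abs(C[...,2]-10)<20)&(C[...,0]>380)&(C[...,0]<620)&(C[...,1]>-190)&(C[...,1]<110)
    print("base",m.sum(),np.percentile(C[m][:,2],[5,25,50,75,95]).round(1),rect(C[m]))
E
```

```text
top blue [373 229  27  19  83] z [28.7 60.  63.7] top rect (array([ 635.9, -107.6]), array([ 7.4, 45.5]), np.float32(-68.83)) 31
top blue [401 250  33  72 823] z [26.3 62.2 67.5] top rect (array([ 544.5, -164.6]), array([122.2,  15.3]), np.float32(13.67)) 472
top blue [280 256  15  35 286] z [39.9 59.9 63.5] top rect (array([564.7,  63.2]), array([57.4, 12.2]), np.float32(13.07)) 102
top blue [377 258  13  29 148] z [23.7 27.  30.3] top rect None 0
top orange [392 285   9  34  73] z [37.3 51.4 62.2] top rect (array([ 516.4, -121.6]), array([53.5,  8.7]), np.float32(6.81)) 16
base 2482 [ 3.1  9.6 12.1 22.6 27.1] (array([535.9, -49.9]), array([168.2, 280.1]), np.float32(-90.0))
scene blue [263 227  25  37 394] z [39.1 57.  63.2] top rect (array([566.5,  62. ]), array([56.6, 13. ]), np.float32(18.19)) 127
scene blue [387 264   9  18  62] z [39.9 50.8 63.1] top rect (array([ 642.1, -129.9]), array([14.9,  5.5]), np.float32(69.47)) 12
scene blue [ 350  283   42   72 1266] z [27.3 61.7 67.6] top rect (array([ 545.6, -166.4]), array([123.4,  16.8]), np.float32(13.62)) 643
scene orange [325 291  43  41 518] z [35.6 48.7 60.4] top rect (array([ 531.6, -131.6]), array([ 7.9, 82.7]), np.float32(-4.45)) 57
base 2430 [ 2.2 11.  12.4 18.8 26.2] (array([505.8, -59.2]), array([228. , 303.3]), np.float32(-73.34))
```

```bash
python3 - <<'E'
from h import *
a=dict(np.load("top0.npz"))["frame"][205:330,265:445]; b=dict(np.load("scene0.npz"))["frame"][220:360,245:425]
cv2.imwrite("pics/c1.png",np.vstack([cv2.resize(x,None,fx=k,fy=k,interpolation=cv2.INTER_CUBIC)[:300] for x,k in((a,4),)])if 0 else cv2.resize(a,None,fx=4.4,fy=4.4,interpolation=cv2.INTER_CUBIC))
E
```

```text
(no output)
```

View pics/c1.png

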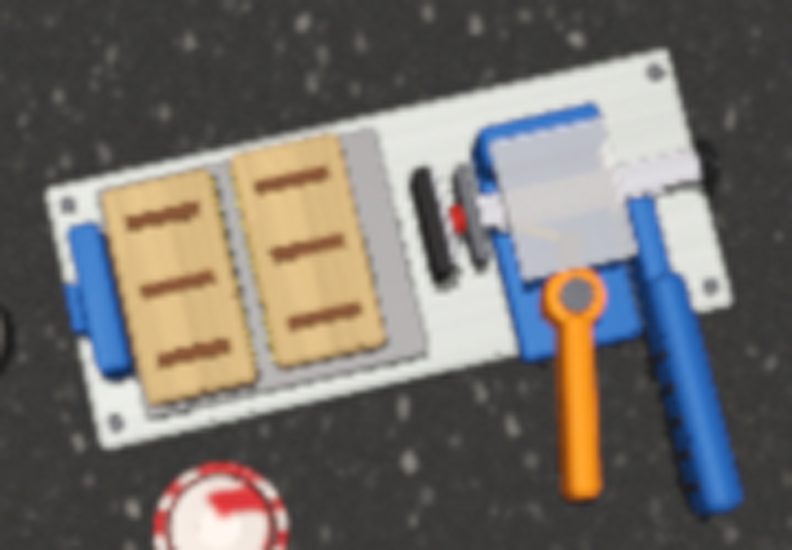

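The crop shows the base plate corners at (47,188), (668,50), (732,303) and (102,447). The trigger tip is at (582,497) and the grip tip at (717,510).

```bash
python3 - <<'E'
from h import *
s=dict(np.load("top0.npz"));K,T=s["intrinsics"],s["extrinsics"]
def ray(p,z):
    u,v=np.array(p)/4.4+[265,205]-0.4; r=T[:3,:3]@[(u-K[0,2])/K[0,0],(v-K[1,2])/K[1,1],1]; o=T[:3,3]
    return (o+r*(z-o[2])/r[2])[:2]
cor=[(47,188),(668,50),(732,303),(102,447)]; ob=np.array([(55,165),(55,-100),(-55,-100),(-55,165)],float)
obs=[ray(c,11) for c in cor]
W=np.array(obs); print([np.linalg.norm(W[i]-W[(i+1)%4]).round(1) for i in range(4)])
def fit(ob,W):
    oc,wc=ob.mean(0),W.mean(0); A,B=ob-oc,W-wc
    th=np.arctan2((A[:,0]*B[:,1]-A[:,1]*B[:,0]).sum(),(A*B).sum()); R=np.array([[np.cos(th),-np.sin(th)],[np.sin(th),np.cos(th)]])
    return th,R,wc-R@oc
th,R,t=fit(ob,W); print("yaw",np.degrees(th),"t",t,"res",((W-(ob@R.T+t))).round(1).tolist())
inv=lambda p:((p-t)@R).round(1)
print("grip tip",inv(ray((717,512),66)),"grip edges",inv(ray((700,470),66)),inv(ray((738,490),66)))
print("pivot",inv(ray((577,293),66)),"trig tip",inv(ray((582,497),64)))
print("halves c",inv(ray((177,287),22+24)),inv(ray((308,250),46)),"pad front",inv(ray((432,228),50)))
print("anvil inner",inv(ray((118,300),60)))
for n,p in dict(gripf=(-102,-74),mid=(-102,-74+31),tp=(-102,-12)).items(): print(n,(R@p+t).round(1))
# scene-view check by depth: blue grip points in clamp frame
for nm in("top","scene"):
    q=dict(np.load(nm+"0.npz"));C=cloud(q);M=masks(q)
    for k in M:
        P=C[M[k]];Q=np.c_[inv(P[:,:2]),P[:,2]];Q=Q[(Q[:,0]<-70)&(Q[:,0]>-160)&(abs(Q[:,1]+40)<60)&(Q[:,2]>25)]
        print(nm,k,np.percentile(Q,[2,50,98],axis=0).round(1).tolist())
E
```

```text
[np.float64(263.8), np.float64(108.3), np.float64(263.5), np.float64(108.8)]
yaw 13.15794259112056 t [601.19247695 -83.72192954] res [[-0.5, -1.0], [-0.8, 0.2], [0.7, 1.2], [0.6, -0.4]]
grip tip [-135.   -61.8] grip edges [-118.1  -59.5] [-128.7  -71.8]
pivot [-41.3 -29.9] trig tip [-118.  -13.]
halves c [ -2.2 120.9] [ 0.8 67.1] pad front [-2.  17.4]
anvil inner [ -3.9 144.5]
gripf [ 518.7 -179. ]
mid [ 511.7 -148.8]
tp [ 504.6 -118.6]
top blue [[-133.5, -73.1, 38.1], [-102.9, -64.1, 63.9], [-71.8, -58.4, 68.5]]
top orange [[-118.2, -28.1, 36.2], [-96.6, -16.5, 58.2], [-71.1, -10.6, 65.6]]
scene blue [[-134.7, -76.1, 35.8], [-112.2, -71.2, 64.4], [-72.3, -61.9, 68.3]]
scene orange [[-117.9, -31.5, 34.8], [-100.8, -25.7, 48.9], [-71.0, -14.5, 61.5]]
```

The fit is consistent: yaw is 13.16°, the sides and pivot match the given sizes, and the grasp centre is at about (511.7, -148.8). I'll move above it.

Call:
{"fn": "apply_moves", "kwargs": {
  "series": "0 0 0 0.06 -1; 0.09 -0.08 0 0 -1; 0.09 -0.08 0 0 -1; 0.09 -0.08 0 0 -1; 0.09 -0.08 0 0 -1",
  "squeeze": 20
}}

```text
time: 0.52
tool_pos: [289.3, -444.1, 230.6]
tcp_rot: [-179.9, 0.0, 13.1]
ft_force: [1.1, -0.2, -0.5]
finger_gap: 85.4
grip_force: 0.0
```

Call:
{"fn": "apply_moves", "kwargs": {
  "series": "0.09 -0.08 0 0 -1; 0.09 -0.08 0 0 -1; 0.09 -0.08 0 0 -1; 0.09 -0.08 0 0 -1; 0.09 -0.08 0 0 -1"
}}

```text
time: 0.93
tool_pos: [393.5, -296.3, 231.0]
tcp_rot: [-180.0, 0.0, 13.2]
ft_force: [1.0, 0.6, -0.1]
finger_gap: 85.4
grip_force: 0.0
```

Call:
{"fn": "apply_moves", "kwargs": {
  "series": "0.09 -0.08 0 0 -1; 0.09 -0.08 0 0 -1; 0.09 -0.08 0 0 -1; 0.09 -0.08 0 0 -1; 0 0 0 0 -1"
}}

```text
time: 1.35
tool_pos: [478.8, -174.7, 230.9]
tcp_rot: [-179.9, -0.1, 13.4]
ft_force: [0.1, 0.8, -0.1]
finger_gap: 85.4
grip_force: 0.0
```

Call:
{"fn": "apply_moves", "kwargs": {
  "series": "0.063 -0.03 0 0 -1; 0.063 -0.03 0 0 -1; 0 0 0.12 0 -1; 0 0 0.12 0 -1; 0 0 0.12 0 -1"
}}

```text
time: 1.77
tool_pos: [509.5, -153.7, 122.4]
tcp_rot: [179.9, -0.1, 13.2]
ft_force: [-0.5, -0.4, -0.3]
finger_gap: 85.6
grip_force: 0.0
```

Call:
{"fn": "apply_moves", "kwargs": {
  "series": "0 0 0.01 0 -1; 0 0 0 0 -1"
}}

```text
time: 1.93
tool_pos: [506.6, -152.9, 117.6]
tcp_rot: [-179.8, 0.3, 13.2]
ft_force: [0.7, -0.2, 0.5]
finger_gap: 85.4
grip_force: 0.0
```

```bash
python3 - <<'E'
from h import *
cv2.imwrite("pics/s1.png",snapshot("scene")["frame"][180:400,220:500].repeat(2,0).repeat(2,1))
E
```

```text
(no output)
```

View pics/s1.png

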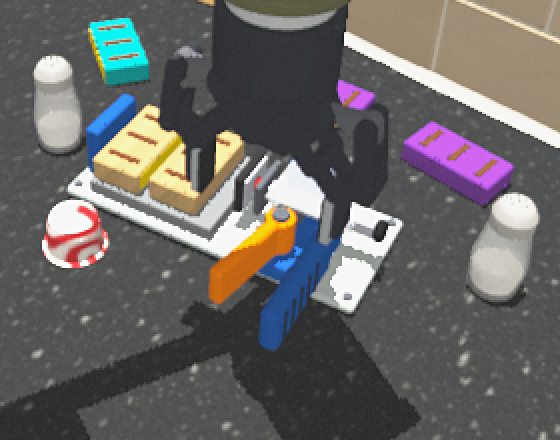

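The picture shows the fingers above and on either side of the trigger (245,255) and grip (300,300). I'll correct by 6 mm and go down.

Call:
{"fn": "apply_moves", "kwargs": {
  "series": "0.02 -0.01 0 0 -1; 0 0 0.1 0 -1; 0 0 0.1 0 -1; 0 0 0.08 0 -1; 0 0 0.03 0 -1"
}}

```text
time: 2.4
tool_pos: [514.3, -149.3, 26.5]
tcp_rot: [-180.0, 0.0, 13.2]
ft_force: [-1.0, 1.6, 0.8]
finger_gap: 85.3
grip_force: 0.0
```

Call:
{"fn": "apply_moves", "kwargs": {
  "series": "0 0 0 0 -1; 0 0 0 0 -1"
}}

```text
time: 2.57
tool_pos: [515.7, -149.9, 29.3]
tcp_rot: [179.9, -0.1, 13.2]
ft_force: [1.1, -0.3, 0.3]
finger_gap: 85.7
grip_force: 0.0
```

Call:
{"fn": "apply_moves", "kwargs": {
  "series": "-0.01 -0.005 0.015 0 -0.4; 0 0 0 0 -0.4; 0 0 0 0 -0.4; 0 0 0 0 -0.4",
  "squeeze": 20
}}

```text
time: 2.9
tool_pos: [512.3, -149.8, 24.7]
tcp_rot: [179.9, -0.1, 13.2]
ft_force: [0.1, -4.6, 5.2]
finger_gap: 59.7
grip_force: 3.6
```

```bash
cat > look.py <<'E'
from h import *
import sys
s=snapshot("scene"); t=snapshot("top"); st=sense()
cv2.imwrite(f"pics/{sys.argv[1]}.png",np.hstack([cv2.resize(x,(400,400),interpolation=cv2.INTER_CUBIC) for x in(s["frame"][220:360,250:430],t["frame"][205:345,270:450])]))
np.savez(sys.argv[1]+".npz",s=s["frame"],t=t["frame"])
print(st["time"],st["tool_pos"],st["finger_gap"],st["grip_force"],st["ft_force"])
E
python3 look.py l1
```

```text
3.0 [ 512.28650277 -149.78991004   24.40480172] 59.8767642317991 3.8811812951462343 [ 0.29245029 -4.75650509  5.99581949]
```

View pics/l1.png

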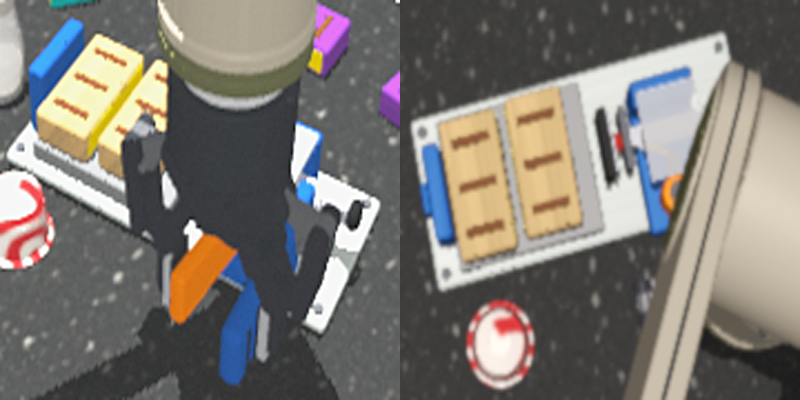

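The left view shows the fingers on the trigger (190,290) and grip (240,340). The right view shows the jaw (607,145) and both halves clear of the arm. First stroke next.

Call:
{"fn": "apply_moves", "kwargs": {
  "series": "0 0.01 0 0 -0.25; 0 0.01 0 0 -0.1; 0 0.01 0 0 0.05; 0 0.01 0 0 0.12; 0 0 0 0 0.12"
}}

```text
time: 3.42
tool_pos: [514.3, -160.1, 23.9]
tcp_rot: [-180.0, -0.1, 13.2]
ft_force: [-2.5, 1.6, 10.2]
finger_gap: 39.0
grip_force: 21.8
```

Call:
{"fn": "apply_moves", "kwargs": {
  "series": "0 0 0 0 0.12; 0 0 0 0 0.12"
}}

```text
time: 3.58
tool_pos: [514.3, -160.1, 24.0]
tcp_rot: [-180.0, -0.1, 13.2]
ft_force: [-2.8, 1.8, 8.2]
finger_gap: 39.0
grip_force: 22.1
```

```bash
python3 look.py l2
```

```text
3.6833 [ 514.40069319 -160.08479642   24.00096044] 38.03017543963788 22.136729657649994 [-2.50016322  1.57165531  8.52381543]
```

View pics/l2.png

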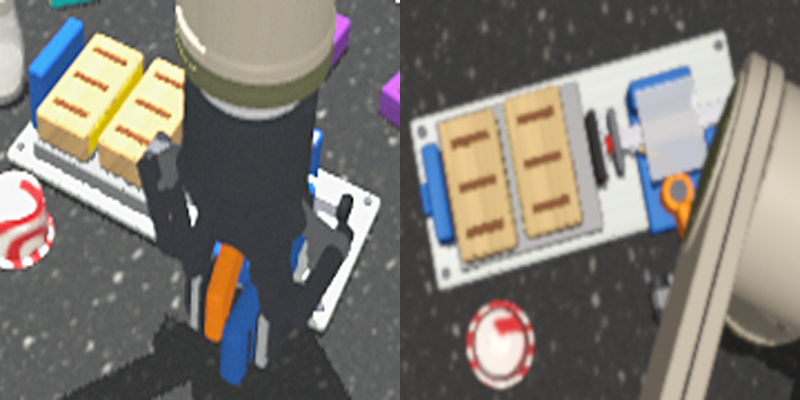

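The jaw advanced from about x=607 to 597 in the crop (around 8 mm). The clamp did not shift and the trigger is fully squeezed. I'll release, repeat, and measure numerically.

Call:
{"fn": "apply_moves", "kwargs": {
  "series": "0 -0.01 0 0 -0.2; 0 -0.01 0 0 -0.4; 0 -0.01 0 0 -0.6; 0 -0.01 0 0 -0.65; 0 0 0 0 -0.65"
}}

```text
time: 4.1
tool_pos: [510.5, -147.9, 22.5]
tcp_rot: [-180.0, 0.0, 13.2]
ft_force: [0.1, 0.8, -0.3]
finger_gap: 70.4
grip_force: 0.0
```

Call:
{"fn": "apply_moves", "kwargs": {
  "series": "0 0 0 0 -0.65; 0 0 0 0 -0.65"
}}

```text
time: 4.27
tool_pos: [510.9, -148.7, 22.7]
tcp_rot: [-180.0, 0.0, 13.2]
ft_force: [0.4, 0.3, 0.2]
finger_gap: 70.3
grip_force: 0.0
```

```bash
cat > jaw.py <<'E'
from h import *
th=np.radians(13.158);R=np.array([[np.cos(th),-np.sin(th)],[np.sin(th),np.cos(th)]]);t0=np.array([601.2,-83.7])
def measure(f,s):
    K,T=s["intrinsics"],s["extrinsics"]
    v,u=np.mgrid[200:330:0.25,260:450:0.25]
    img=cv2.remap(f,u.astype(np.float32),v.astype(np.float32),cv2.INTER_CUBIC).astype(int)
    o=T[:3,3]; r=np.stack([(u-K[0,2])/K[0,0],(v-K[1,2])/K[1,1],np.ones_like(u)],-1)@T[:3,:3].T
    def cl(z): 
        p=o+r*((z-o[2])/r[...,2])[...,None]; return (p[...,:2]-t0)@R
    B,G,Rd=img[...,0],img[...,1],img[...,2]; out={}
    q=cl(66); m=(img.max(-1)<75)&(abs(q[...,0])<14)&(q[...,1]>0)&(q[...,1]<75)   # black pad top ~ z 60
    q2=cl(60); out["pad_y"]=np.percentile(q2[m][:,1],[5,50,95]).round(1).tolist() if m.sum()>50 else None
    q=cl(45); m=(Rd>130)&(G<90)&(B<90)&(abs(q[...,0])<20)&(q[...,1]>-20)&(q[...,1]<60)
    out["red_y"]=np.percentile(q[m][:,1],[5,50,95]).round(1).tolist() if m.sum()>5 else None
    q=cl(46); w=(Rd-B>45)&(Rd>150)&(q[...,1]>20)&(q[...,1]<150)
    for x in(-25,25):
        k=w&(abs(q[...,0]-x)<6); h=np.histogram(q[k][:,1],np.arange(20,152,1))[0]; a=np.flatnonzero(h>h.max()*.4); seg=np.split(a,np.flatnonzero(np.diff(a)>1)+1)
        out[f"wood x{x}"]=[(int(g[0])+20,int(g[-1])+21) for g in seg if len(g)>3]
    q=cl(60); m=(B-Rd>70)&(q[...,1]>130)&(abs(q[...,0])<20); out["anvil_in"]=np.percentile(q[m][:,1],5).round(1)
    return out
if __name__=="__main__":
    import sys
    if len(sys.argv)>1:
        s=dict(np.load("top0.npz")); print(measure(s["frame"],s)); print(measure(np.load("l2.npz")["t"],s))
    s=snapshot("top"); print(measure(s["frame"],s)); st=sense(); print(round(st["time"],2),st["tool_pos"].round(1),round(st["finger_gap"],1),st["grip_force"].round(1))
E
python3 jaw.py all
```

```text
{'pad_y': [15.3, 18.7, 22.1], 'red_y': [3.2, 5.8, 57.1], 'wood x-25': [(45, 90), (97, 143)], 'wood x25': [(45, 90), (97, 143)], 'anvil_in': np.float64(145.9)}
{'pad_y': [24.4, 27.7, 31.0], 'red_y': [11.9, 14.2, 16.4], 'wood x-25': [(46, 91), (98, 144)], 'wood x25': [(46, 91), (98, 144)], 'anvil_in': np.float64(146.9)}
{'pad_y': [24.3, 27.6, 30.9], 'red_y': [11.9, 14.0, 16.2], 'wood x-25': [(46, 91), (98, 144)], 'wood x25': [(46, 91), (98, 144)], 'anvil_in': np.float64(146.7)}Traceback (most recent call last):
  File "jaw.py", line 25, in <module>
    s=snapshot("top"); print(measure(s["frame"],s)); st=sense(); print(round(st["time"],2),st["tool_pos"].round(1),round(st["finger_gap"],1),st["grip_force"].round(1))
                                                                                                                                             ^^^^^^^^^^^^^^^^^^^^^^
AttributeError: 'float' object has no attribute 'round'
```

Call:
{"fn": "apply_moves", "kwargs": {
  "series": "0 0.01 0 0 -0.25; 0 0.01 0 0 -0.1; 0 0.01 0 0 0.05; 0 0.01 0 0 0.12; 0 0 0 0 0.12"
}}

```text
time: 4.73
tool_pos: [514.3, -161.1, 23.9]
tcp_rot: [180.0, -0.1, 13.2]
ft_force: [-3.2, 3.0, 9.6]
finger_gap: 38.3
grip_force: 21.9
```

Call:
{"fn": "apply_moves", "kwargs": {
  "series": "0 0 0 0 0.12; 0 0 0 0 0.12"
}}

```text
time: 4.9
tool_pos: [514.4, -161.1, 24.0]
tcp_rot: [180.0, -0.1, 13.2]
ft_force: [-2.5, 1.5, 8.6]
finger_gap: 38.6
grip_force: 22.2
```

Call:
{"fn": "apply_moves", "kwargs": {
  "series": "0 -0.01 0 0 -0.2; 0 -0.01 0 0 -0.4; 0 -0.01 0 0 -0.6; 0 -0.01 0 0 -0.65; 0 0 0 0 -0.65"
}}

```text
time: 5.32
tool_pos: [510.6, -148.1, 22.5]
tcp_rot: [-180.0, 0.0, 13.2]
ft_force: [-0.4, 0.1, -0.1]
finger_gap: 70.2
grip_force: 0.0
```

Call:
{"fn": "apply_moves", "kwargs": {
  "series": "0 0 0 0 -0.65; 0 0 0 0 -0.65"
}}

```text
time: 5.48
tool_pos: [510.9, -148.7, 22.7]
tcp_rot: [180.0, 0.0, 13.2]
ft_force: [-0.4, -0.1, -0.3]
finger_gap: 70.3
grip_force: 0.0
```

```bash
sed -i 's/st\["grip_force"\].round(1)/round(float(st["grip_force"]),1)/' jaw.py; python3 jaw.py
```

```text
{'pad_y': [31.9, 35.0, 38.1], 'red_y': [19.5, 21.8, 24.0], 'wood x-25': [(45, 91), (97, 143)], 'wood x25': [(45, 91), (98, 144)], 'anvil_in': np.float64(146.3)}
5.53 [ 511.  -148.8   22.8] 70.4 0.0
```

Call:
{"fn": "apply_moves", "kwargs": {
  "series": "0 0.01 0 0 -0.25; 0 0.01 0 0 -0.1; 0 0.01 0 0 0.05; 0 0.01 0 0 0.12; 0 0 0 0 0.12"
}}

```text
time: 5.95
tool_pos: [514.4, -161.1, 24.0]
tcp_rot: [180.0, -0.1, 13.2]
ft_force: [-3.2, 1.6, 9.9]
finger_gap: 38.4
grip_force: 21.7
```

Call:
{"fn": "apply_moves", "kwargs": {
  "series": "0 0 0 0 0.12; 0 0 0 0 0.12"
}}

```text
time: 6.12
tool_pos: [514.5, -161.1, 24.1]
tcp_rot: [179.9, -0.1, 13.2]
ft_force: [-2.8, 0.8, 9.9]
finger_gap: 38.5
grip_force: 22.0
```

Call:
{"fn": "apply_moves", "kwargs": {
  "series": "0 -0.01 0 0 -0.2; 0 -0.01 0 0 -0.4; 0 -0.01 0 0 -0.6; 0 -0.01 0 0 -0.65; 0 0 0 0 -0.65"
}}

```text
time: 6.53
tool_pos: [510.6, -148.0, 22.5]
tcp_rot: [-180.0, 0.0, 13.2]
ft_force: [-0.0, -1.1, 0.1]
finger_gap: 70.2
grip_force: 0.0
```

Call:
{"fn": "apply_moves", "kwargs": {
  "series": "0 0 0 0 -0.65; 0 0 0 0 -0.65"
}}

```text
time: 6.7
tool_pos: [510.9, -148.7, 22.7]
tcp_rot: [180.0, 0.0, 13.2]
ft_force: [0.1, 0.1, 0.5]
finger_gap: 70.5
grip_force: 0.0
```

```bash
python3 jaw.py
```

```text
{'pad_y': [39.9, 42.6, 45.2], 'red_y': [27.8, 30.1, 32.3], 'wood x-25': [(46, 91), (97, 143)], 'wood x25': [(46, 92), (98, 144)], 'anvil_in': np.float64(146.5)}
6.75 [ 511.  -148.7   22.8] 70.6 0.0
```

Call:
{"fn": "apply_moves", "kwargs": {
  "series": "0 0.01 0 0 -0.25; 0 0.01 0 0 -0.1; 0 0.01 0 0 -0.05; 0 0 0 0 -0.05"
}}

```text
time: 7.08
tool_pos: [513.4, -158.0, 23.3]
tcp_rot: [-180.0, -0.0, 13.1]
ft_force: [-1.7, -1.1, 5.7]
finger_gap: 45.0
grip_force: 4.8
```

Call:
{"fn": "apply_moves", "kwargs": {
  "series": "0 0.005 0 0 0; 0 0.005 0 0 0.06; 0 0 0 0 0.06"
}}

```text
time: 7.33
tool_pos: [513.8, -160.2, 22.9]
tcp_rot: [-180.0, -0.0, 13.2]
ft_force: [-0.0, 4.3, 2.2]
finger_gap: 40.0
grip_force: 1.9
```

```bash
python3 jaw.py
```

```text
{'pad_y': [48.1, 50.6, 53.0], 'red_y': [36.0, 38.3, 40.4], 'wood x-25': [(54, 144)], 'wood x25': [(54, 144)], 'anvil_in': np.float64(147.0)}
7.38 [ 513.7 -160.1   22.7] 39.9 2.3
```

Call:
{"fn": "apply_moves", "kwargs": {
  "series": "0 0 0 0 0.1; 0 0 0 0 0.12; 0 0 0 0 0.12"
}}

```text
time: 7.63
tool_pos: [513.9, -160.8, 23.0]
tcp_rot: [179.9, -0.0, 13.2]
ft_force: [-0.4, -0.8, 2.6]
finger_gap: 38.6
grip_force: 19.9
```

```bash
python3 jaw.py
```

```text
{'pad_y': [48.3, 50.8, 53.3], 'red_y': [36.3, 38.6, 40.7], 'wood x-25': [(54, 144)], 'wood x25': [(54, 145)], 'anvil_in': np.float64(147.1)}
7.68 [ 513.9 -160.8   23. ] 38.1 20.1
```

Call:
{"fn": "apply_moves", "kwargs": {
  "series": "0 -0.01 0 0 -0.2; 0 -0.01 0 0 -0.4; 0 -0.01 0 0 -0.6; 0 -0.01 0 0 -0.65; 0 0 0 0 -0.65"
}}

```text
time: 8.1
tool_pos: [510.5, -147.9, 22.4]
tcp_rot: [-180.0, 0.0, 13.2]
ft_force: [0.2, 0.2, -0.7]
finger_gap: 70.3
grip_force: 0.0
```

Call:
{"fn": "apply_moves", "kwargs": {
  "series": "0 0 0 0 -0.65; 0 0 0 0 -0.65"
}}

```text
time: 8.27
tool_pos: [511.0, -148.6, 22.8]
tcp_rot: [180.0, -0.0, 13.2]
ft_force: [-0.2, -0.1, -0.0]
finger_gap: 70.1
grip_force: 0.0
```

```bash
python3 jaw.py
```

```text
{'pad_y': [48.2, 50.7, 53.2], 'red_y': [36.2, 38.5, 40.7], 'wood x-25': [(54, 144)], 'wood x25': [(54, 144)], 'anvil_in': np.float64(147.0)}
8.32 [ 511.  -148.8   22.8] 70.5 0.0
```

The halves are now together, with about 2–3 mm left to the stop. I'll do stroke 5 in small steps, watching force and pad.

Call:
{"fn": "apply_moves", "kwargs": {
  "series": "0 0.01 0 0 -0.3; 0 0.01 0 0 -0.2; 0 0 0 0 -0.15; 0 0 0 0 -0.15"
}}

```text
time: 8.65
tool_pos: [512.7, -155.7, 23.4]
tcp_rot: [179.9, -0.0, 13.2]
ft_force: [-2.9, -4.1, 5.4]
finger_gap: 49.2
grip_force: 8.2
```

Call:
{"fn": "apply_moves", "kwargs": {
  "series": "0 0.004 0 0 -0.1; 0 0 0 0 -0.1; 0 0 0 0 -0.1"
}}

```text
time: 8.9
tool_pos: [512.9, -156.4, 23.5]
tcp_rot: [179.9, -0.0, 13.2]
ft_force: [-3.6, -0.9, 7.4]
finger_gap: 47.0
grip_force: 7.6
```

```bash
python3 jaw.py
```

```text
{'pad_y': [51.3, 53.6, 56.0], 'red_y': [40.7, 42.1, 43.5], 'wood x-25': [(57, 146)], 'wood x25': [(57, 146)], 'anvil_in': np.float64(148.0)}
8.95 [ 512.9 -156.4   23.5] 46.9 7.6
```

Call:
{"fn": "apply_moves", "kwargs": {
  "series": "0 0.004 0 0 -0.05; 0 0 0 0 -0.05; 0 0 0 0 -0.05"
}}

```text
time: 9.2
tool_pos: [513.1, -157.1, 23.5]
tcp_rot: [180.0, -0.0, 13.2]
ft_force: [-4.0, 0.6, 10.0]
finger_gap: 44.7
grip_force: 7.3
```

```bash
python3 jaw.py
```

```text
{'pad_y': [51.5, 53.8, 56.2], 'red_y': [41.5, 42.8, 43.8], 'wood x-25': [(57, 146)], 'wood x25': [(57, 147)], 'anvil_in': np.float64(148.2)}
9.25 [ 513.1 -157.1   23.5] 44.7 7.4
```

Call:
{"fn": "apply_moves", "kwargs": {
  "series": "0 0.003 0 0 -0.02; 0 0 0 0 -0.02; 0 0 0 0 -0.02"
}}

```text
time: 9.5
tool_pos: [513.2, -157.7, 23.4]
tcp_rot: [-180.0, -0.0, 13.2]
ft_force: [-4.1, 1.4, 9.1]
finger_gap: 43.6
grip_force: 7.1
```

```bash
python3 jaw.py
```

```text
{'pad_y': [51.5, 53.9, 56.3], 'red_y': [42.1, 43.0, 43.9], 'wood x-25': [(57, 146)], 'wood x25': [(57, 147)], 'anvil_in': np.float64(148.3)}
9.55 [ 513.2 -157.7   23.4] 44.1 7.1
```

Closed against the stop and compressed about 3 mm: the plate moved 4.6 mm against 1.8 mm for the face. I need about 2 mm more.

Call:
{"fn": "apply_moves", "kwargs": {
  "series": "0 0.003 0 0 0.02; 0 0.003 0 0 0.05; 0 0 0 0 0.05; 0 0 0 0 0.05"
}}

```text
time: 9.88
tool_pos: [513.5, -159.0, 23.3]
tcp_rot: [-179.9, -0.0, 13.2]
ft_force: [-4.7, 4.1, 10.5]
finger_gap: 40.6
grip_force: 7.3
```

```bash
python3 jaw.py; python3 look.py l3
```

```text
{'pad_y': [51.5, 53.9, 56.3], 'red_y': [43.4, 43.6, 43.9], 'wood x-25': [(57, 146)], 'wood x25': [(57, 147)], 'anvil_in': np.float64(148.4)}
9.93 [ 513.5 -159.    23.3] 40.8 7.3
10.0333 [ 513.49265982 -159.04750056   23.27947564] 40.554148795878014 7.2924593556672335 [-4.14648895  3.31352309  9.09381009]
```

View pics/l3.png

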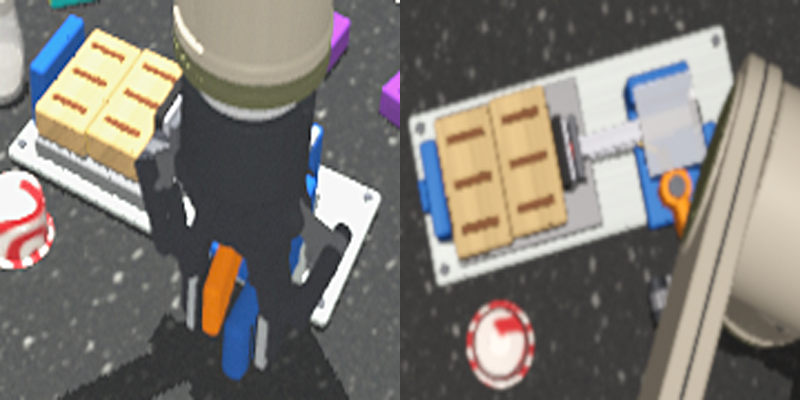

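The halves are closed against the stop at (440,190) and the jaw face is against the wood at (565,155). By plate travel and pad-to-plate distance the spring is in about 4 mm. One small step more.

Call:
{"fn": "apply_moves", "kwargs": {
  "series": "0 0 0 0 0.07; 0 0 0 0 0.07; 0 0 0 0 0.07; 0 0 0 0 0.07; 0 0 0 0 0.07"
}}

```text
time: 10.45
tool_pos: [513.6, -159.4, 23.4]
tcp_rot: [-180.0, -0.0, 13.2]
ft_force: [-3.6, 2.9, 8.5]
finger_gap: 39.8
grip_force: 8.4
```

```bash
python3 jaw.py; python3 look.py l4; python3 - <<'E'
# pad-to-plate spacing along the rod, from brightness profile in clamp frame at z 55
from jaw import *
s=dict(np.load("top0.npz"));K,T=s["intrinsics"],s["extrinsics"];Ti=np.linalg.inv(T)
def prof(f,y0,y1,z=60):
    ys=np.arange(y0,y1,1.); g=0
    for x in(-18,-16,-14,14,16):
        w=np.c_[(R@np.array([np.full_like(ys,x),ys])).T+t0,np.full_like(ys,z)]; c=w@Ti[:3,:3].T+Ti[:3,3]
        u=c@K.T; u=u[:,:2]/u[:,2:]; g=g+cv2.remap(f.mean(-1).astype(np.float32),u[:,:1].astype(np.float32),u[:,1:].astype(np.float32),cv2.INTER_CUBIC)[:,0]/5
    return ys[0],g.round().astype(int).tolist()
print(prof(s["frame"],-8,28)); print(prof(np.load("l3.npz")["t"],29,62)); print(prof(np.load("l4.npz")["t"],29,62))
E
```

```text
{'pad_y': [51.6, 54.0, 56.3], 'red_y': None, 'wood x-25': [(57, 146)], 'wood x25': [(57, 147)], 'anvil_in': np.float64(148.4)}
10.5 [ 513.6 -159.4   23.4] 39.8 8.4
10.6 [ 513.59443624 -159.39896798   23.40731934] 40.036000831975336 8.372365990653634 [-5.02189281  1.4330878   8.83200247]
(np.float64(-8.0), [107, 101, 95, 90, 96, 115, 132, 135, 130, 124, 120, 113, 98, 94, 119, 163, 196, 210, 209, 203, 191, 170, 131, 88, 60, 54, 53, 52, 43, 42, 59, 105, 162, 205, 220, 227])
(np.float64(29.0), [232, 228, 215, 196, 180, 176, 181, 179, 166, 144, 122, 110, 106, 104, 93, 84, 85, 112, 148, 162, 147, 109, 71, 56, 52, 51, 49, 51, 77, 116, 151, 173, 183])
(np.float64(29.0), [232, 228, 215, 196, 180, 175, 181, 181, 172, 151, 126, 109, 105, 105, 96, 87, 86, 111, 146, 160, 145, 108, 71, 56, 52, 51, 49, 52, 77, 116, 148, 169, 180])
```

Call:
{"fn": "apply_moves", "kwargs": {
  "series": "0 0 0 0 0.09; 0 0 0 0 0.09; 0 0 0 0 0.09; 0 0 0 0 0.09; 0 0 0 0 0.09"
}}

```text
time: 11.02
tool_pos: [513.8, -159.8, 23.6]
tcp_rot: [180.0, -0.0, 13.2]
ft_force: [-5.3, 0.1, 8.6]
finger_gap: 39.1
grip_force: 9.4
```

Call:
{"fn": "apply_moves", "kwargs": {
  "series": "0 0 0 0 0.09; 0 0 0 0 0.09; 0 0 0 0 0.09; 0 0 0 0 0.09; 0 0 0 0 0.09"
}}

```text
time: 11.43
tool_pos: [513.8, -159.8, 23.6]
tcp_rot: [180.0, -0.0, 13.2]
ft_force: [-4.1, 0.3, 8.8]
finger_gap: 39.2
grip_force: 9.4
```

```bash
python3 jaw.py; python3 look.py l5; python3 - <<'E'
from jaw import *
s=dict(np.load("top0.npz"));K,T=s["intrinsics"],s["extrinsics"];Ti=np.linalg.inv(T)
ys=np.arange(29,62,.5);f=np.load("l5.npz")["t"];g=0
for x in(-18,-16,-14,14,16):
    w=np.c_[(R@np.array([np.full_like(ys,x),ys])).T+t0,np.full_like(ys,60)]; c=w@Ti[:3,:3].T+Ti[:3,3]; u=c@K.T; u=u[:,:2]/u[:,2:]
    g=g+cv2.remap(f.mean(-1).astype(np.float32),u[:,:1].astype(np.float32),u[:,1:].astype(np.float32),cv2.INTER_CUBIC)[:,0]/5
a=slice(24,40);print("plate",ys[a][g[a].argmin()],"pad rear",ys[38:][np.flatnonzero(g[38:]<110)[0]])
E
```

```text
{'pad_y': [51.6, 54.0, 56.3], 'red_y': None, 'wood x-25': [(57, 146)], 'wood x25': [(57, 147)], 'anvil_in': np.float64(148.4)}
11.48 [ 513.8 -159.8   23.6] 39.2 9.4
11.5833 [ 513.76979195 -159.82023656   23.59353679] 39.04921252120603 9.408580251038074 [-3.79713017  0.41442457  8.3176803 ]
plate 45.0 pad rear 50.0
```

View pics/l5.png

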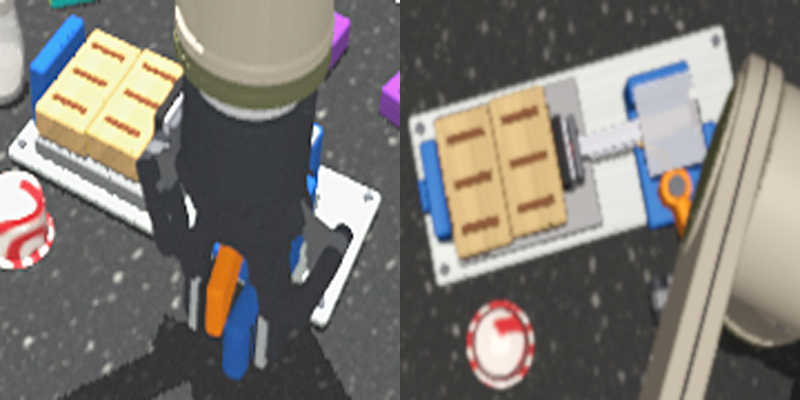

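The halves are still closed on the stop (440,190), the pad is steady at (565,155), and the side load is balanced. I'll make one last small squeeze towards mid-range; the trigger's own stop limits it to less than 0.5 mm.

Call:
{"fn": "apply_moves", "kwargs": {
  "series": "0 0 0 0 0.1; 0 0 0 0 0.1; 0 0 0 0 0.1; 0 0 0 0 0.1; 0 0 0 0 0.1"
}}

```text
time: 12.0
tool_pos: [513.8, -160.0, 23.6]
tcp_rot: [180.0, -0.0, 13.2]
ft_force: [-4.4, -0.5, 7.9]
finger_gap: 38.8
grip_force: 10.9
```

```bash
python3 jaw.py; python3 -c "
from bench import hand_in
print(hand_in())"
```

```text
{'pad_y': [51.6, 54.0, 56.3], 'red_y': None, 'wood x-25': [(57, 146)], 'wood x25': [(57, 147)], 'anvil_in': np.float64(148.4)}
12.05 [ 513.8 -160.    23.6] 38.8 10.8
the job is handed in; nothing more can be done
None
```

I pumped the clamp five times until the trivet halves closed against the end stop, then handed in at 12 s with trigger and grip still held; the sprung jaw is pressed in about 4–5 mm (estimated from images and grip force), but no verdict came back.

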